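# Lay the varnished nutcracker in the drying cradle and set its timer

### The job

The red nutcracker figure has just been varnished. Take it to the sloping drying cradle and lower it in on its side, without dropping it in, so that it rests in both V supports with its boots against the stop at the low end and its hat at the raised end; then turn the cradle's timer knob so that its white pointer is on the green mark. Leave the other things on the table where they are.

Things in the scene. Friction and masses are not known exactly. Their poses are not given: they have to be found in the camera images.
- red_figure: Red-coated, black-hatted turned wooden nutcracker figure standing upright, 152 mm tall: plain cylinder 42 mm in diameter from the foot up to 126 mm (lowest 30 mm black boots), then a 30 to 32 mm thick head and hat. 0.12 to 0.24 kg. Origin at the centre of its foot (underside); its z runs along its axis to the hat. It may stand at any of the three figures' places
- red_figure_top (a point): Centre of the top of the red figure's hat, 152 mm from the foot's centre along the axis
- cradle: Fixed drying cradle, plywood base 215 x 100 mm. Its level x axis points from the low to the raised end of the bed; origin on the table straight below the bed's origin. At the low end (x -115 to -25 mm) a white timer box 100 mm wide, its top 50 mm above the table. Nothing stands beyond x = 95 mm, below the raised end
- bed: Sloping wooden bed, fixed to the cradle. Origin: where the figure's foot centre lies when seated, 50 mm above the table. x: along the lying figure from foot to hat, 25 deg above level; z square to it, up. Boot stop: 8 mm plate, face at x=0, up to z=14, 44 mm wide. 90-deg V supports, open to +z, at x=16-38 and 55-78 mm, 60 mm wide, walls up to z=-3. Beyond x=78 the lying figure overhangs freely
- timer (a joint): Timer knob's angle in rad, 0 to 2.3, growing clockwise seen from above. At 0 the white pointer is along the cradle's -x axis (away from the bed); at 1.6 it is on the green mark
- timer_grip (a point): On the timer knob's upright axis (cradle x = -70 mm, y = 0), 74 mm above the table, half way up its grip bar. The black bar is 42 mm long, 11 mm thick and reaches from 59 to 85 mm above the table; a white pointer stripe is on its top at one end. Its x axis runs along the bar to the pointer
- green_figure: Green-coated, black-hatted turned wooden nutcracker figure standing upright, 152 mm tall: plain cylinder 42 mm in diameter from the foot up to 126 mm (lowest 30 mm black boots), then a 30 to 32 mm thick head and hat. 0.12 to 0.24 kg. Origin at the centre of its foot (underside); its z runs along its axis to the hat. To be left alone
- plain_figure: Bare-wood turned wooden nutcracker figure standing upright, 152 mm tall: plain cylinder 42 mm in diameter from the foot up to 126 mm (lowest 30 mm black boots), then a 30 to 32 mm thick head and hat. 0.12 to 0.24 kg. Origin at the centre of its foot (underside); its z runs along its axis to the hat. To be left alone
- glue_bottle: Glue bottle with blue label and nozzle, 42 mm in diameter, 108 mm tall, standing; origin at the underside's centre. To be left alone
- black_jar: Black paint jar with white lid, 42 mm in diameter and height; origin at the underside's centre. To be left alone
- yellow_jar: Yellow paint jar with white lid, 42 mm in diameter and height; origin at the underside's centre. To be left alone
- brush_cup: Blue cup 72 mm wide, 95 mm tall with brushes up to 200 mm; origin at the underside's centre. To be left alone
- rocking_horse: Wooden horse 150 mm long along its x, 135 mm tall; origin at the underside's centre. To be left alone
Mind the look-alikes: they are no part of the job. What is shaped like the red_figure but purple is not meant.

How it is judged:
By the outcome, as a careful person would: the job done as asked, in the order asked, and still so for the second after the job is handed in, with the robot touching nothing.
It also fails if it takes over 51 s, if anything falls off the work surface, if the arm or the gripper's body presses on something with over 40 N, if the wrist force passes 120 N, or if a joint passes its speed limit or range.

### The arm

A 7-joint arm with a two-finger parallel gripper is mounted at the origin on the work surface. World frame = base frame: x ahead of the robot, y to its left, z up, the work surface at z = 0. Lengths are in m, angles in rad, forces in N, time in s.
With the tool pointing down it reaches from about 0.4 to 0.9 m from the base axis. Payload 5.5 kg.
Tool frame: the origin (TCP) lies between the finger pads; the fingertips stand 25 mm ahead of it and the grasp point (between the pads) lies 6 mm ahead of it; z points along the fingers, y is the line along which they close (so a half turn about z gives the same grasp; the last joint's range is limited). The gripper opens to 85 mm and grips with 20 to 120 N. Pads are 22 mm wide; open, the fingers measure 114 mm over their backs; the gripper's body (76 mm by 85 mm) begins 54 mm behind the grasp point. The pads swing forward as they close: fully open they stand 13 mm farther back than shut.
Start: joints at [-0.847, 0.501, -0.427, 1.55, 0.221, 1.138, -0.21], TCP at [0.289, 0.582, 0.256] pointing down, gripper open.
Joint ranges: [-2.88, 2.88], [-0.31, 2.03], [-1.54, 1.56], [0.2, 2.42], [-1.41, 4.55], [0.19, 2.02], [-2.57, 2.57]. Speed limits (rad/s): [2.57, 2.57, 3.14, 3.14, 3.14, 3.14, 3.14].

### API

Orientations are given as a unit quaternion [w, x, y, z].
In Python, from rig import * gives the robot as it stands. The module is installed in compiled form; this text tells all that it offers.
- The arm moves only by the tool step_arm, never from a script. Its argument "commands" is text: rows parted by semicolons, each of 7 numbers parted by spaces: the shift along the tool's x, y, z in mm, then the turn, a rotation vector about the tool's x, y, z in rad, then the finger opening in mm, from 0 to 85.4. In form: x y z ax ay az fingers; .... A call has 1 to 10 rows; each row is the pose to reach, as a shift and turn from the pose commanded when the call began, along the tool's axes at that moment; what a row does not reach only later rows make up. A row lasts 1/10 s, in which the tool goes at most 50 mm and 8.59 degrees, less where a joint would pass 70% of its speed; a pose out of reach is approached as far as the arm can. A call with a gripper value outside its range is refused whole. The fingers move at their own pace and stop on an object; "newtons" is the grip in N (left out, the last holds). Time passes only in rows, so rows that repeat a pose let the fingers close. It gives the time, the measured TCP pose, the force, the opening and the grip force at its end, in the units of the state.
- get_state(): the state, without advancing time (a new reading comes with each control period).
- get_image(name): name is "scene" or "top"; returns a dict with "img" (480x640x3 uint8, red, green, blue), "range_z" (480x640 float32, m along the optical axis (not along the pixel's ray), 0 where there is no reading), "vfov" (degrees; the focal length in pixels is half the picture's height over the tangent of half this angle, whatever the lens; pixels are square), "cx", "cy" (the principal point, pixels), "k1" (the pictures are not rectified: a ray, as slopes to the right and down, at radius r is drawn at 1 + k1 r^2 times it, then the intrinsics apply), "eye" and "attitude" of the camera in the world. Camera axes: x right, y down, z forward; pixel columns grow to the right and rows downward; lengths in m; the calibration is good to about 2 mm. A picture is of the moment at which its call begins.
- close_job(): hands the job in; it is judged then, once.
The state is a dict: "time_s": time; "qpos": joint angles; "qvel": joint speeds; "tau": joint torques, N m; "eef_pos": TCP position; "ee_rot": TCP orientation; "force": force on the tool from outside, world axes, zero at the start; "torque": the same for the moment, N m; "opening": opening from 0.0 (shut) to 1.0 (fully open); "grasp_force": force on a finger pad.
Only numpy, scipy, OpenCV 4.12 (cv2) and the standard library are available. Lean on these libraries where they do the work, as an engineer would, in place of code of your own. Each camera call takes 0.05 s, during which the arm holds its last target. There are 200 camera calls.

## Working session

There is one attempt and no reset: what is moved stays moved. The work goes in short steps, Python scripts to look and compute and a tool call to move; the robot and the scene stay as the last step left them, time stands still between calls to the robot, and variables do not carry over. Pictures are saved under pics/ and viewed, at most 10 in all, crops included, and the job is handed in when it is done.

Besides the shell and the picture viewer there is one more tool, called after "Emit:" as name(argument=value, ...), one argument or row to a line, values as JSON. step_arm: Moves the arm, as the interface text tells. Its arguments: {"type":"object","properties":{"commands":{"type":"string"},"newtons":{"type":"number"}},"required":["commands"]}

```bash
mkdir -p pics; cat > h.py <<'E'
from rig import *
import numpy as np, cv2
from scipy.spatial.transform import Rotation as R
def Rq(q): return R.from_quat([q[1],q[2],q[3],q[0]])
def grab(n):
    d=get_image(n); d['f']=240/np.tan(np.radians(d['vfov'])/2); 
    a=np.array(d['attitude'],float); d['R']=Rq(a).as_matrix() if a.size==4 else a.reshape(3,3); return d
def ray(d,u,v):
    x=(np.asarray(u,float)-d['cx'])/d['f'];y=(np.asarray(v,float)-d['cy'])/d['f']
    a,b=x,y
    for _ in range(20):
        s=1+d['k1']*(a*a+b*b);a,b=x/s,y/s
    return np.stack([a,b,np.ones_like(a)],-1)
def pts(d,u,v):
    u=np.asarray(u);v=np.asarray(v)
    return np.array(d['eye'])+(ray(d,u,v)*d['range_z'][v,u][...,None])@d['R'].T
def plane(d,u,v,z):
    r=ray(d,u,v)@d['R'].T; e=np.array(d['eye']); return e+r*((z-e[2])/r[...,2])[...,None]
E
python3 - <<'E'
from h import *
import pickle
for n in ('scene','top'):
    d=grab(n); cv2.imwrite(f'pics/{n}0.png',d['img'][:,:,::-1]); pickle.dump(d,open(f'{n}0.pkl','wb'))
    print(n,d['eye'],d['attitude'],d['vfov'],d['cx'],d['cy'],d['k1'])
print(get_state())
E
```

```text
scene [ 1.17296608 -0.5840734   0.72121551] [-0.41442833  0.81347956  0.36373806 -0.18491832] 51.49370575516011 321.2120613335002 239.15210773632083 -0.07506320800562713
top [0.36743065 0.00702512 1.28910297] [ 0.05671527 -0.69702513  0.71242871 -0.058178  ] 43.54583822593452 311.1366988659555 242.4171820418541 0.043932165588740954
{'time_s': 0.1, 'qpos': array([-0.84682115,  0.50179253, -0.4267987 ,  1.55136271,  0.22079661,
        1.13829553, -0.21032363]), 'qvel': array([-0.0015966 ,  0.00040535, -0.00094437, -0.00369737,  0.00191082,
        0.00164954, -0.00051036]), 'tau': array([-1.10754941e-02, -5.70806050e+01, -5.83873406e+00, -2.81746370e+01,
        1.05377199e-02,  5.51468722e-03,  3.06441541e-05]), 'eef_pos': array([0.28879302, 0.58166028, 0.25533096]), 'ee_rot': array([-2.39576732e-04,  2.28345549e-01,  9.73579732e-01, -8.70344736e-04]), 'force': array([-0.32416492, -0.18120963,  0.44138512]), 'torque': array([ 0.04151822,  0.03259793, -0.03068901]), 'grasp_force': 0.0, 'opening': 0.9989368955597722}
```

View pics/scene0.png

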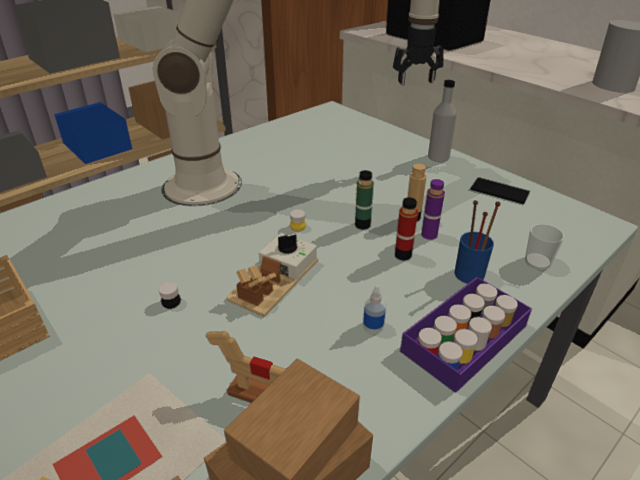

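View pics/top0.png

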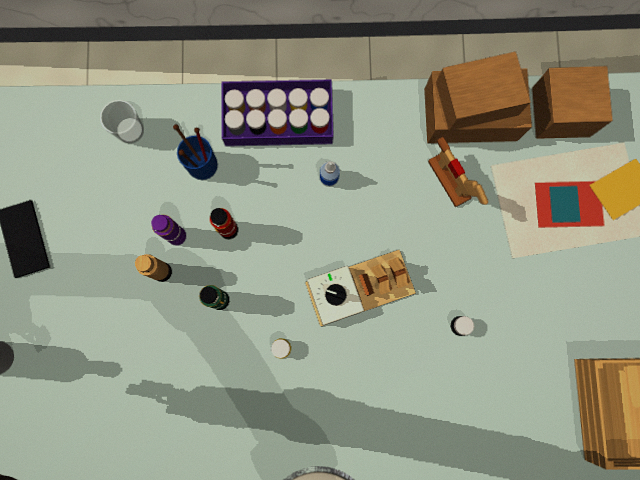

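The four candidates for the red figure, by top-view pixels, are red (222,222), purple (168,229), bare wood (153,267) and green (213,297). Only the one at (222,222), which is (405,230) in the scene view, has a red coat with a black hat. I'll confirm it in a crop and measure.

```bash
cat > m.py <<'E'
from h import *
import pickle,sys
S=pickle.load(open('scene0.pkl','rb'));T=pickle.load(open('top0.pkl','rb'))
c1=cv2.resize(S['img'][160:280,340:460,::-1],(400,400),interpolation=3)
c2=cv2.resize(T['img'][235:335,295:425,::-1],(400,308),interpolation=3); c2=cv2.copyMakeBorder(c2,0,92,0,0,0)
cv2.imwrite('pics/crop0.png',np.hstack([c1,c2]))
# red figure by mask, both views, depth
for n,d,(x0,x1,y0,y1) in (('S',S,(380,425,195,265)),('T',T,(205,245,203,243))):
    hsv=cv2.cvtColor(d['img'],cv2.COLOR_RGB2HSV); H,s,V=cv2.split(hsv)
    m=((H<8)|(H>172))&(s>150)&(V>60); k=np.zeros_like(m);k[y0:y1,x0:x1]=1; m&=k
    v,u=np.nonzero(m); P=pts(d,u,v); P=P[d['range_z'][v,u]>0]
    print(n,'red px',len(u),u.mean(),v.mean(),'med',np.median(P,0),'min',P.min(0),'max',P.max(0))
    # circle fit of side points with r=21
    from scipy.optimize import least_squares
    Q=P[(P[:,2]>.035)&(P[:,2]<.09)] 
    if len(Q)>20:
        r=least_squares(lambda c:np.hypot(Q[:,0]-c[0],Q[:,1]-c[1])-.021,np.median(Q[:,:2],0)-.01*(np.array(d['eye'])-Q.mean(0))[:2],loss='soft_l1',f_scale=.002)
        print('axis',r.x,np.abs(r.fun).mean(),len(Q))
# hat top points in top view
vv,uu=np.mgrid[203:243,205:245]; P=pts(T,uu.ravel(),vv.ravel()); q=P[(P[:,2]>.147)&(P[:,2]<.158)]; print('hat',q.mean(0),len(q),(q.min(0)+q.max(0))/2)
# timer box top: white at z~.05
for n,d,(x0,x1,y0,y1) in (('T',T,(295,425,240,335)),('S',S,(225,325,230,315))):
    vv,uu=np.mgrid[y0:y1,x0:x1]; u=uu.ravel();v=vv.ravel();P=pts(d,u,v);c=d['img'][v,u].astype(int)
    w=(c.min(1)>120)&(abs(P[:,2]-.05)<.006); q=P[w]; 
    rc=cv2.minAreaRect((q[:,:2]*1000).astype(np.float32)); print(n,'box',rc,len(q),np.median(q[:,2]))
    k=(c.max(1)<60)&(P[:,2]>.075)&(P[:,2]<.095); q=P[k]; print('knob',q.mean(0),len(q))
    g=(c[:,1]>c[:,0]+50)&(c[:,1]>c[:,2]+40)&(P[:,2]>.03); print('green',P[g].mean(0),g.sum())
    w=(P[:,2]>.006)&(P[:,2]<.2);q=P[w];rc=cv2.minAreaRect((q[:,:2]*1000).astype(np.float32)); print(n,'all>6mm',rc)
E
python3 m.py
```

```text
S red px 538 405.9646840148699 230.63382899628252 med [0.62264377 0.16375879 0.08455959] min [0.54008665 0.15577417 0.00960666] max [0.63325268 0.316222   0.12768212]
axis [0.61025569 0.17953993] 0.0016495036848382639 267
T red px 133 224.1954887218045 223.46616541353384 med [0.59866512 0.17063227 0.12625359] min [0.58990511 0.15987851 0.03545761] max [0.62883799 0.20135777 0.15334005]
axis [0.61112362 0.18096466] 0.00031474564598395736 30
hat [0.60993642 0.17995626 0.152927  ] 210 [0.60989978 0.17951152 0.15251578]
T box ((461.1456604003906, -44.78831481933594), (98.8690185546875, 88.79695129394531), 17.85860252380371) 1602 0.051039697994480826
knob [ 0.45973324 -0.04677559  0.08584305] 94
green [ 0.49786793 -0.03463805  0.0522344 ] 23
T all>6mm ((481.03582763671875, -100.68850708007812), (276.1568298339844, 200.71644592285156), 88.3045425415039)
S box ((461.6064147949219, -47.67348098754883), (101.87718963623047, 90.53279113769531), 17.36482810974121) 662 0.04939362847997064
knob [ 0.46396635 -0.05153884  0.08115036] 91
green [ 0.4969912  -0.0365181   0.05104663] 9
S all>6mm ((467.8166198730469, -67.695556640625), (105.4170150756836, 290.2950744628906), 18.751436233520508)
```

View pics/crop0.png

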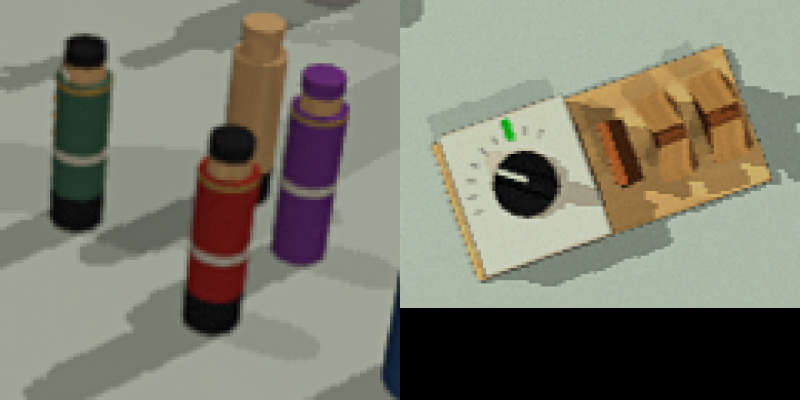

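The crop confirms it: red coat and black hat at scene (405,230), top (222,222). The purple one at (433,210) is the decoy. The knob pointer is about 0.8 rad from the cradle's -x axis, and the green mark is at crop pixel (508,130). Next I'll refine the cradle pose and plan with kinematics.

```bash
cat > k.py <<'E'
from h import *
from scipy.optimize import least_squares
# xArm7-like chain
CH=[((0,0,.267),0),((0,0,0),-1),((0,-.293,0),1),((.0525,0,0),1),((.0775,-.3425,0),1),((0,0,0),1),((.076,.097,0),-1)]
LO=np.array([-2.88,-.31,-1.54,.2,-1.41,.19,-2.57]);HI=np.array([2.88,2.03,1.56,2.42,4.55,2.02,2.57])
def fk(q,L=.172):
    p=np.zeros(3);r=R.identity()
    for (o,s),a in zip(CH,q):
        p=p+r.apply(o); r=r*R.from_euler('x',s*np.pi/2)*R.from_euler('z',a)
    return p+r.apply([0,0,L]),r
def ik(p,r,q0):
    def f(q):
        a,b=fk(q); return np.r_[(a-p)*10,(b.inv()*r).as_rotvec()*3,(q-q0)*1e-3]
    s=least_squares(f,np.clip(q0,LO+1e-3,HI-1e-3),bounds=(LO,HI)); a,b=fk(s.x)
    return s.x,np.linalg.norm(a-p)*1000,np.degrees((b.inv()*r).magnitude())
E
python3 - <<'E'
from k import *
import pickle
S=pickle.load(open('scene0.pkl','rb'));T=pickle.load(open('top0.pkl','rb'))
q=np.array([-0.84682115,0.50179253,-0.4267987,1.55136271,0.22079661,1.13829553,-0.21032363])
p,r=fk(q);print('fk',p,'vs',[0.28879302,0.58166028,0.25533096],r.as_quat())
for n,d,(x0,x1,y0,y1) in (('T',T,(295,425,240,335)),('S',S,(225,325,230,315))):
    im=d['img'][y0:y1,x0:x1].astype(int); 
    vv,uu=np.mgrid[y0:y1,x0:x1]; Z=pts(d,uu.ravel(),vv.ravel())[:,2].reshape(uu.shape)
    m=((im.min(2)>95)&(im.max(2)-im.min(2)<35)&(abs(Z-.05)<.008)).astype(np.uint8)
    cs,_=cv2.findContours(m,0,1);c=max(cs,key=cv2.contourArea)[:,0]
    q=plane(d,c[:,0]+x0,c[:,1]+y0,.05)[:,:2]*1000; print(n,cv2.minAreaRect(q.astype(np.float32)))
    g=(im[...,1]>im[...,0]+50)&(im[...,1]>im[...,2]+40);v,u=np.nonzero(g);print('green',plane(d,u.mean()+x0,v.mean()+y0,.05)[:2])
    w=(im.min(2)>110)&(Z>.075); v,u=np.nonzero(w); Q=plane(d,u+x0,v+y0,.085)[:,:2]; print('pointer',len(u),Q.mean(0),Q.min(0),Q.max(0))
    k=(im.max(2)<70)&(Z>.055)&(Z<.1);v,u=np.nonzero(k);print('knobtop',plane(d,u.mean()+x0,v.mean()+y0,.075)[:2],len(u))
for nm,(u,v) in dict(purple=(162,221),plain=(146,262),green=(207,294)).items():
    vv,uu=np.mgrid[v-20:v+20,u-20:u+20];P=pts(T,uu.ravel(),vv.ravel());w=P[(P[:,2]>.146)&(P[:,2]<.16)];print(nm,w[:,:2].mean(0),len(w))
# seed search for pickup feasibility
def pose(h,p): # heading, pitch below level (deg)
    h,p=np.radians([h,p]); d=np.array([np.cos(h),np.sin(h),0]);u=np.array([0,0,1.])
    z=np.cos(p)*d-np.sin(p)*u; x=np.sin(p)*d+np.cos(p)*u; return R.from_matrix(np.c_[x,np.cross(z,x),z])
q0=np.array([.2,.8,0,1.2,0,1.8,0])
for pt in (25,35):
  for h in (20,40,60,80):
    r=pose(h,pt);z=r.apply([0,0,1]);g=np.array([.6105,.18,.104])
    s,e,a=ik(g-.006*z,r,q0);s2,e2,a2=ik(g-.116*z,r,s)
    print('pick',pt,h,np.round(s,2),round(e,1),round(a,1),'pre',round(e2,1),round(a2,1))
  r=pose(-72.4,pt+65);z=r.apply([0,0,1]);g=np.array([.4825+.104*.906*.302,-.1127-.104*.906*.953,.05+.104*.4226])
  s,e,a=ik(g-.006*z,r,np.array([-.4,.5,0,1.5,0,1.2,0]));print('place',g,np.round(s,2),e,a)
E
```

```text
fk [ 0.21712609 -0.54047534  0.14059632] vs [0.28879302, 0.58166028, 0.25533096] [ 0.84767705 -0.53013788 -0.01569555 -0.01229217]
T ((460.8746337890625, -45.008384704589844), (99.03839111328125, 89.46269226074219), 17.76047706604004)
green [ 0.49810304 -0.03471372]
pointer 55 [ 0.47758759 -0.07102603] [ 0.38670066 -0.22488719] [0.5659093  0.03549308]
knobtop [ 0.460683   -0.05000899] 338
S ((466.4616394042969, -50.973297119140625), (104.00468444824219, 95.83560180664062), 17.883087158203125)
green [ 0.49594323 -0.03566098]
pointer 39 [ 0.51580704 -0.09884142] [ 0.35505166 -0.27062203] [ 0.65236007 -0.00831265]
knobtop [ 0.47348249 -0.05743968] 281
purple [0.59900632 0.29372298] 214
plain [0.52131348 0.32279337] 221
green [0.4584979  0.20025864] 227
pick 25 20 [ 1.65  1.48 -1.39  0.88  2.78  0.94 -1.5 ] 0.0 0.0 pre 5.0 0.0
pick 25 40 [ 0.67  0.45 -0.55  0.98  2.3   0.81 -2.48] 0.0 0.0 pre 0.0 0.0
pick 25 60 [ 0.14  0.5  -0.13  1.14  1.76  0.95 -2.42] 0.0 0.0 pre 0.0 0.0
pick 25 80 [-0.32  0.7   0.33  1.43  1.17  1.04 -2.27] 0.0 0.0 pre 0.0 0.0
place [ 0.51095565 -0.20249547  0.0939504 ] [-0.26  0.38 -0.13  1.28  0.06  0.9   0.84] 2.7483705143543966e-05 9.882200841102238e-06
pick 35 20 [ 1.59  1.28 -1.41  0.95  2.44  0.87 -1.45] 0.0 0.0 pre 0.0 0.0
pick 35 40 [ 0.64  0.42 -0.46  1.06  2.06  0.57 -2.26] 0.0 0.0 pre 0.0 0.0
pick 35 60 [ 0.09  0.46 -0.01  1.17  1.54  0.74 -2.21] 0.0 0.0 pre 0.0 0.0
pick 35 80 [-0.36  0.66  0.44  1.41  0.95  0.88 -2.08] 0.0 0.0 pre 0.0 0.0
place [ 0.51095565 -0.20249547  0.0939504 ] [-0.35  0.47 -0.1   1.44  0.2   1.1   0.72] 1.399167856720058e-05 5.658351650599373e-06
```

The xArm-style model doesn't fit this arm, so I'll rely on the interface's own IK. The figure is at (0.610, 0.180) and the bed origin at about (0.482, -0.113), heading -72.2°. Now I'll work out the first move in tool axes.

```bash
cat > r.py <<'E'
from h import *
H=-72.2; X=np.array([np.cos(np.radians(H)),np.sin(np.radians(H)),0]);BO=np.r_[np.array([.461,-.0462])+.07*X[:2],.05]
def pose(h,p):
    h,p=np.radians([h,p]); d=np.array([np.cos(h),np.sin(h),0]);u=np.array([0,0,1.])
    z=np.cos(p)*d-np.sin(p)*u; x=np.sin(p)*d+np.cos(p)*u; return R.from_matrix(np.c_[x,np.cross(z,x),z])
def st():
    s=get_state(); print('t',s['time_s'],'p',np.round(s['eef_pos'],4),'q',np.round(s['qpos'],2).tolist(),'F',np.round(s['force'],1),'open',round(s['opening'],3),'grip',round(s['grasp_force'],1))
    return np.array(s['eef_pos']),Rq(s['ee_rot'])
def rel(P,r,n=''):
    s=get_state();p0=np.array(s['eef_pos']);r0=Rq(s['ee_rot'])
    d=r0.inv().apply(np.array(P)-p0)*1000;w=(r0.inv()*r).as_rotvec()
    print(n,np.round(d,1),np.round(w,3),'rows',max(np.linalg.norm(d)/50,np.linalg.norm(w)/.15))
E
python3 - <<'E'
from r import *
st()
r=pose(55,28);z=r.apply([0,0,1]);g=np.array([.6105,.1797,.106])
print(g-.006*z, g-.126*z)
rel([.5,.05,.3],pose(55,90),'high'); rel(g-.126*z+[0,0,.13],r,'pre-high'); rel(g-.126*z,r,'pre')
E
```

```text
t 0.1 p [0.2888 0.5817 0.2553] q [-0.85, 0.5, -0.43, 1.55, 0.22, 1.14, -0.21] F [-0.3 -0.2  0.4] open 0.999 grip 0.0
[0.60746137 0.17536039 0.10881683] [0.54668882 0.08856819 0.16515342]
high [-425.6 -382.4  -44. ] [-1.000e-03  2.000e-03  1.721e+00] rows 11.476347179102588
pre-high [-450.2 -327.1  -39.3] [-0.922  0.793  1.532] rows 13.041114878366018
pre [-450.2 -326.8   90.7] [-0.922  0.793  1.532] rows 13.041114878366018
```

Emit:
step_arm(
  commands="-43 -38 -45 0 0 0.15 85; -85 -76 -45 0 0 0.3 85; -128 -115 -45 0 0 0.45 85; -170 -153 -45 0 0 0.6 85; -213 -191 -45 0 0 0.75 85; -255 -229 -45 0 0 0.9 85; -298 -268 -45 0 0 1.05 85; -340 -306 -45 0 0 1.2 85; -383 -344 -45 0 0 1.35 85; -425 -382 -45 0 0 1.5 85",
  newtons=40,
)

```text
time_s: 1.1
eef_pos: [0.4693, 0.1263, 0.3012]
ee_rot: [-0.0, 0.832, 0.554, 0.0]
force: [1.1, -0.0, -0.5]
opening: 0.997
grasp_force: 0.0
```

```bash
python3 - <<'E'
from r import *
st()
r=pose(55,28);z=r.apply([0,0,1]);g=np.array([.6105,.1797,.106])
rel([.5,.05,.3],pose(55,90),'high'); rel(g-.126*z+[0,0,.13],r,'pre-high'); rel(g-.126*z,r,'pre')
E
```

```text
t 1.1 p [0.4693 0.1263 0.3012] q [-0.33, 0.13, 0.01, 1.91, -0.0, 1.1, -0.71] F [ 1.1 -0.  -0.5] open 0.997 grip 0.0
high [-58.5  57.7   1.2] [-0.    -0.     0.215] rows 1.6444692827014125
pre-high [-5.  85.9  6.1] [-0.116  1.078  0.193] rows 7.340538723380261
pre [ -5.   85.9 136.1] [-0.116  1.078  0.193] rows 7.340538723380261
```

Reaching this pose showed that joint 7 would run near its limit at the cradle with the hat along +tool x. So I'll grasp with the hat along -tool x and heading 40°.

Emit:
step_arm(
  commands="0 0 0 0 0 -0.15 85; 0 0 0 0 0 -0.3 85; 0 0 0 0 0 -0.45 85; 0 0 0 0 0 -0.6 85; 0 0 0 0 0 -0.75 85; 0 0 0 0 0 -0.9 85; 0 0 0 0 0 -1.05 85; 0 0 0 0 0 -1.2 85; 0 0 0 0 0 -1.35 85; 0 0 0 0 0 -1.5 85",
)

```text
time_s: 2.1
eef_pos: [0.4688, 0.1282, 0.3009]
ee_rot: [-0.0, 0.225, 0.974, -0.0]
force: [-0.1, -0.8, 0.1]
opening: 0.997
grasp_force: 0.0
```

Emit:
step_arm(
  commands="0 0 0 0 0 -0.15 85; 0 0 0 0 0 -0.3 85; 0 0 0 0 0 -0.45 85; 0 0 0 0 0 -0.6 85; 0 0 0 0 0 -0.75 85; 0 0 0 0 0 -0.9 85; 0 0 0 0 0 -1.05 85",
)

```text
time_s: 2.8
eef_pos: [0.4688, 0.1282, 0.3009]
ee_rot: [-0.0, -0.293, 0.956, 0.0]
force: [-0.1, 0.4, 0.2]
opening: 0.994
grasp_force: 0.0
```

```bash
cat >> r.py <<'E'
FL=R.from_euler('z',np.pi)
RP=pose(40,28)*FL; ZP=RP.apply([0,0,1]); G=np.array([.6105,.1797,.106])
E
python3 - <<'E'
from r import *
st()
rel(G-.126*ZP+[0,0,.10],RP,'pre-high'); rel(G-.126*ZP,RP,'pre')
E
```

```text
t 2.8 p [0.4688 0.1282 0.3009] q [-0.15, 0.14, -0.19, 1.9, 0.03, 1.1, 1.82] F [-0.1  0.4  0.2] open 0.994 grip 0.0
pre-high [-35.5 -48.3  35.7] [-0.055 -1.082 -0.093] rows 7.248720264295778
pre [-35.6 -48.3 135.7] [-0.055 -1.082 -0.093] rows 7.248720264295778
```

Emit:
step_arm(
  commands="-5 -7 5 -0.01 -0.14 -0.01 85; -10 -14 10 -0.01 -0.28 -0.02 85; -15 -20 15 -0.02 -0.42 -0.03 85; -20 -28 20 -0.03 -0.56 -0.05 85; -25 -35 25 -0.04 -0.7 -0.06 85; -30 -41 30 -0.04 -0.84 -0.07 85; -35 -48 36 -0.05 -0.98 -0.08 85; -35 -48 36 -0.055 -1.08 -0.093 85; -35 -48 36 -0.055 -1.08 -0.093 85; -35 -48 36 -0.055 -1.08 -0.093 85",
)

```text
time_s: 3.8
eef_pos: [0.4963, 0.1205, 0.3014]
ee_rot: [0.37, -0.295, 0.875, 0.103]
force: [-40.5, 10.5, 3.9]
opening: 0.993
grasp_force: 0.0
```

```bash
python3 - <<'E'
from r import *
st()
rel(G-.126*ZP+[0,0,.10],RP,'pre-high'); rel(G-.126*ZP,RP,'pre');rel(G-.006*ZP,RP,'grasp')
E
```

```text
t 3.8 p [0.4963 0.1205 0.3014] q [-1.18, -0.31, 1.01, 2.42, -0.49, 0.19, 2.57] F [-40.5  10.5   3.9] open 0.993 grip 0.0
pre-high [ 15.2 -25.7  37.6] [-0.073 -0.294 -0.006] rows 2.022591475393793
pre [ 86.1 -21.9 108.1] [-0.073 -0.294 -0.006] rows 2.79737661241621
grasp [ 51.3 -13.2 222.6] [-0.073 -0.294 -0.006] rows 4.575920314841208
```

The tilted radial approach runs into joint limits. I'll fit the kinematic chain from the logged states and pick a reachable grasp heading.

```bash
cat > k.py <<'E'
from r import *
from scipy.optimize import least_squares
import itertools,json,os
LO=np.array([-2.88,-.31,-1.54,.2,-1.41,.19,-2.57]);HI=np.array([2.88,2.03,1.56,2.42,4.55,2.02,2.57])
def fk(q,sg,d):
    # d: d1,a1,d3,a3,d5,a5,d7,yaw0,yaw7
    r=R.from_euler('z',d[7]);p=np.zeros(3)
    for i,(L,a) in enumerate(((d[0],0),(d[2],d[1]),(d[4],d[3]))):
        r=r*R.from_euler('z',sg[2*i]*q[2*i]); p=p+r.apply([a if i else 0,0,L]) 
        r=r*R.from_euler('y',sg[2*i+1]*q[2*i+1])
    r=r*R.from_euler('z',sg[6]*q[6]+d[8]); p=p+r.apply([0,0,d[6]]); 
    return p,r
E
cat > fit.py <<'E'
from k import *
s=get_state()
D=[([-0.84682115,0.50179253,-0.4267987,1.55136271,0.22079661,1.13829553,-0.21032363],[0.28879302,0.58166028,0.25533096],[-2.4e-4,.228345549,.973579732,-8.7e-4]),
([-0.33,.13,.01,1.91,0,1.1,-.71],[.4693,.1263,.3012],[0,.832,.554,0]),([-.15,.14,-.19,1.9,.03,1.1,1.82],[.4688,.1282,.3009],[0,-.293,.956,0]),
(s['qpos'],s['eef_pos'],s['ee_rot'])]
best=[]
for s4 in itertools.product((1,-1),repeat=4):
    sg=[s4[0],1,s4[1],1,s4[2],1,s4[3]]
    for y0,y7 in itertools.product((0,1.57,3.14,-1.57),repeat=2):
        def f(d):
            o=[]
            for q,p,w in D:
                a,b=fk(q,sg,d); o+=list((a-p)*3)+list((b.inv()*Rq(w)).as_rotvec())
            return o
        r=least_squares(f,[.3,0,.35,0,.35,0,.25,y0,y7],max_nfev=40); best.append((r.cost,sg,r.x.round(4).tolist()))
best.sort(key=lambda b:b[0]); 
for b in best[:3]: print(b)
json.dump(best[0][1:],open('kin.json','w'))
print(np.round(s['qpos'],3))
E
python3 fit.py
```

```text
(np.float64(0.001024791232241418), [-1, 1, -1, 1, -1, 1, -1], [0.3617, -0.005, 0.4974, -0.0054, 0.473, 65.5214, 0.3479, -0.046, 1.5312])
(np.float64(0.0010247912322414367), [-1, 1, -1, 1, -1, 1, -1], [0.3617, -0.005, 0.4974, -0.0054, 0.473, -0.4493, 0.3479, -0.046, -4.752])
(np.float64(0.0010247912322414736), [-1, 1, -1, 1, -1, 1, -1], [0.3617, -0.005, 0.4974, -0.0054, 0.473, -60.4343, 0.3479, -0.046, 1.5312])
[-1.183 -0.307  1.01   2.425 -0.488  0.191  2.573]
```

```bash
sed -i 's/\[.3,0,.35,0,.35,0,.25,y0,y7\]/[.3,.45,.45,.35]/; s/a,b=fk(q,sg,d)/a,b=fk(q,sg,[d[0],0,d[1],0,d[2],0,d[3],0,np.pi\/2])/; s/for s4 in .*/for s4 in [(-1,-1,-1,-1)]:/; s/best\[:3\]/best[:1]/' fit.py; python3 fit.py
cat >> k.py <<'E'
SG,DD=json.load(open('kin.json')); 
if len(DD)==4: DD=[DD[0],0,DD[1],0,DD[2],0,DD[3],0,np.pi/2]
FK=lambda q:fk(q,SG,DD)
def ik(p,r,q0,reg=1e-3):
    M=.05
    f=lambda q:np.r_[(FK(q)[0]-p)*10,(FK(q)[1].inv()*r).as_rotvec()*3,(q-q0)*reg]
    s=least_squares(f,np.clip(q0,LO+M+1e-3,HI-M-1e-3),bounds=(LO+M,HI-M),max_nfev=60); a,b=FK(s.x)
    return s.x,np.linalg.norm(a-p)*1000+np.degrees((b.inv()*r).magnitude())
E
cat > plan.py <<'E'
from k import *
rng=np.random.default_rng(0)
def best(P,r,n=12):
    o=[]
    for _ in range(n):
        q,e=ik(P,r,LO+(HI-LO)*rng.uniform(.15,.85,7))
        if e<1: o.append((min(np.minimum(q-LO,HI-q)),q))
    return max(o,key=lambda t:t[0]) if o else None
for fl in (0,1):
  for pt in (20,35):
    for h in (-20,20,50,70,90,110):
      r=pose(h,pt)*(FL if fl else R.identity());z=r.apply([0,0,1])
      a=best(G-.006*z,r);b=best(G-.126*z,r) 
      print('pick',fl,pt,h,*(('%.2f'%x[0],np.round(x[1],2).tolist()) if x else 'no' for x in (a,b)))
    r=pose(H,pt+65)*(FL if fl else R.identity());z=r.apply([0,0,1]);X25=r0=None
    bx=X*np.cos(.4363)+np.array([0,0,np.sin(.4363)]); a=best(BO+.106*bx-.006*z,r); print('place',fl,pt,a)
E
timeout 500 python3 plan.py
```

```text
(np.float64(0.010682555272225749), [-1, 1, -1, 1, -1, 1, -1], [0.3226, 0.5523, 0.4562, 0.3654])
[-1.183 -0.307  1.01   2.425 -0.488  0.191  2.573]
pick 0 20 -20 ('0.12', [-1.0, 0.86, 0.23, 2.3, 1.97, 1.07, 1.49]) no
pick 0 20 20 no no
pick 0 20 50 ('0.09', [0.23, 0.85, -0.01, 2.33, 4.23, 1.23, 1.61]) no
pick 0 20 70 ('0.14', [1.05, 1.29, -1.07, 2.07, -0.68, 0.33, 0.77]) ('0.35', [1.14, 1.02, -0.86, 2.07, -0.84, 0.7, 0.91])
pick 0 20 90 ('0.64', [0.86, 1.2, -0.9, 1.78, -0.47, 0.84, 0.63]) ('0.73', [0.85, 1.02, -0.64, 1.69, -0.63, 1.16, 0.77])
pick 0 20 110 ('0.75', [0.63, 1.2, -0.75, 1.47, -0.39, 1.27, 0.64]) ('0.56', [0.79, 1.3, -0.98, 1.28, -0.14, 1.46, 0.44])
place 0 20 (np.float64(0.41725559720736305), array([-0.36999923,  0.6624882 ,  0.97640851,  2.0027444 , -0.69774195,
        0.78814052, -1.83893267]))
pick 0 35 -20 ('0.14', [-0.92, 0.66, 0.25, 2.28, 1.93, 0.73, 1.75]) ('0.07', [-0.67, 0.48, -0.33, 2.35, 1.63, 1.06, 1.99])
pick 0 35 20 no no
pick 0 35 50 ('0.11', [1.05, 1.39, -1.42, 2.31, 2.18, 0.5, -2.37]) no
pick 0 35 70 ('0.26', [0.78, 0.87, -0.79, 2.08, -1.03, 0.45, 0.86]
[... 1164 characters left out ...]
5, 0.72, 0.54, 2.28, 1.99, 0.55, -1.51]) ('0.07', [-1.6, 0.61, 0.84, 2.35, 1.52, 0.46, -1.15])
pick 1 35 20 no no
pick 1 35 50 ('0.11', [1.04, 1.31, -1.37, 2.31, 2.27, 0.43, 0.65]) no
pick 1 35 70 ('0.19', [0.64, 0.79, -0.58, 2.08, -1.22, 0.59, -2.14]) ('0.18', [0.92, 0.68, -0.7, 2.08, -0.9, 0.72, -2.39])
pick 1 35 90 ('0.33', [0.19, 0.79, 0.01, 1.82, -1.08, 1.15, -2.14]) ('0.39', [0.23, 0.72, 0.18, 1.74, -1.0, 1.38, -2.18])
pick 1 35 110 ('0.44', [0.06, 0.9, 0.14, 1.55, -0.9, 1.44, -2.13]) ('0.32', [0.07, 0.89, 0.32, 1.39, -0.91, 1.7, -2.14])
place 1 35 (np.float64(0.5655289833781594), array([ 0.18832746,  0.56973605,  0.37772269,  1.85447102, -0.40130567,
        0.92447334,  1.10607897]))
```

```bash
cat >> r.py <<'E'
RP=pose(90,32); ZP=RP.apply([0,0,1])
E
python3 - <<'E'
from r import *
st(); rel([.52,.08,.30],pose(215,90),'vert')
E
```

```text
t 3.8 p [0.4963 0.1205 0.3014] q [-1.18, -0.31, 1.01, 2.42, -0.49, 0.19, 2.57] F [-40.5  10.5   3.9] open 0.993 grip 0.0
vert [  5.8 -46.5  -1.3] [-0.026  0.789  0.039] rows 5.2696875315219565
```

Emit:
step_arm(
  commands="0 -7 -1 -0.004 0.13 0.006 85; 2 -15 -1 -0.01 0.26 0.01 85; 3 -23 -1 -0.013 0.39 0.02 85; 4 -31 -1 -0.017 0.52 0.026 85; 5 -39 -1 -0.02 0.65 0.03 85; 6 -46 -1 -0.026 0.79 0.039 85; 6 -46 -1 -0.026 0.79 0.039 85; 6 -46 -1 -0.026 0.79 0.039 85",
)

```text
time_s: 4.6
eef_pos: [0.5202, 0.0809, 0.3001]
ee_rot: [0.001, -0.301, 0.954, -0.002]
force: [-1.1, 0.5, -1.0]
opening: 0.995
grasp_force: 0.0
```

```bash
python3 - <<'E'
from r import *
st(); rel([.60,.0,.30],pose(90,90),'yaw90')
E
```

```text
t 4.6 p [0.5202 0.0809 0.3001] q [-0.78, 0.24, 0.68, 1.84, -0.16, 1.12, 2.13] F [-1.1  0.5 -1. ] open 0.995 grip 0.0
yaw90 [ -18.9 -112.1    0.6] [-2.000e-03  4.000e-03  2.182e+00] rows 14.547939474857916
```

Emit:
step_arm(
  commands="-1 -8 0 0 0 0.145 85; -3 -16 0 0 0 0.29 85; -4 -24 0 0 0 0.435 85; -5 -32 0 0 0 0.58 85; -6 -40 0 0 0 0.725 85; -8 -48 0 0 0 0.87 85; -9 -56 0 0 0 1.015 85; -10 -64 0 0 0 1.16 85; -11 -72 0 0 0 1.305 85; -13 -80 0 0 0 1.45 85",
)

```text
time_s: 5.6
eef_pos: [0.5756, 0.0219, 0.3025]
ee_rot: [0.002, 0.411, 0.912, 0.002]
force: [0.3, 0.1, 0.6]
opening: 0.994
grasp_force: 0.0
```

```bash
python3 - <<'E'
from r import *
st(); rel([.60,.0,.30],pose(90,90),'yaw90'); rel(G-.126*ZP+[0,0,.08],RP,'prehigh')
E
```

```text
t 5.6 p [0.5756 0.0219 0.3025] q [-0.81, 0.42, 0.96, 1.73, -0.37, 1.18, 0.97] F [0.3 0.1 0.6] open 0.994 grip 0.0
yaw90 [-32.5   3.8   2.6] [ 0.006 -0.     0.724] rows 4.826601594764596
prehigh [15.2 59.6 50. ] [-0.361  0.966  0.663] rows 8.17149893141284
```

Emit:
step_arm(
  commands="-8 2 1 0 0 0.145 85; -16 3 2 0 0 0.29 85; -24 4 2 0 0 0.435 85; -32 4 3 0 0 0.58 85; -32 4 3 0 0 0.724 85; -32 4 3 0 0 0.724 85",
)

```text
time_s: 6.2
eef_pos: [0.6, 0.0008, 0.2993]
ee_rot: [0.001, 0.706, 0.709, 0.002]
force: [-0.5, 0.6, 0.4]
opening: 0.996
grasp_force: 0.0
```

```bash
python3 - <<'E'
from r import *
st(); rel(G-.126*ZP+[0,0,.08],RP,'prehigh')
E
```

```text
t 6.2 p [0.6    0.0008 0.2993] q [-0.83, 0.55, 1.11, 1.67, -0.52, 1.24, 0.4] F [-0.5  0.6  0.4] open 0.996 grip 0.0
prehigh [72.  10.6 46.6] [0.002 1.012 0.006] rows 6.744154219909806
```

Emit:
step_arm(
  commands="10 1 6 0 0.14 0 85; 20 3 13 0 0.28 0 85; 30 4 20 0 0.42 0 85; 40 6 26 0 0.56 0 85; 50 7 32 0 0.7 0 85; 60 9 39 0 0.84 0 85; 72 10 46 0 0.98 0 85; 72 11 47 0 1.01 0 85; 72 11 47 0 1.01 0 85",
)

```text
time_s: 7.1
eef_pos: [0.6111, 0.0726, 0.2512]
ee_rot: [-0.341, 0.617, 0.622, 0.341]
force: [-0.2, -0.3, 1.1]
opening: 0.993
grasp_force: 0.0
```

```bash
python3 - <<'E'
from r import *
st(); rel(G-.126*ZP+[0,0,.08],RP,'prehigh');rel(G-.126*ZP,RP,'pre')
E
```

```text
t 7.1 p [0.6111 0.0726 0.2512] q [-0.15, 0.73, 0.63, 1.7, -1.24, 1.66, 0.94] F [-0.2 -0.3  1.1] open 0.993 grip 0.0
prehigh [ 1.5 -0.6 -0.7] [-0.004  0.006  0.006] rows 0.06217443213410176
pre [-66.1  -0.8  42.2] [-0.004  0.006  0.006] rows 1.5684140365342274
```

Emit:
step_arm(
  commands="-22 -1 14 0 0 0 85; -44 -1 28 0 0 0 85; -66 -1 42 0 0 0 85; -66 -1 42 0 0 0 85",
)

```text
time_s: 7.5
eef_pos: [0.6099, 0.0753, 0.1722]
ee_rot: [-0.342, 0.616, 0.623, 0.339]
force: [0.4, -0.9, -0.4]
opening: 0.999
grasp_force: 0.0
```

```bash
python3 - <<'E'
from r import *
st(); rel(G-.126*ZP,RP,'pre');rel(G-.006*ZP,RP,'grasp')
d=grab('scene');cv2.imwrite('pics/pre.png',cv2.resize(d['img'][120:320,300:540,::-1],None,fx=2.5,fy=2.5))
E
```

```text
t 7.5 p [0.6099 0.0753 0.1722] q [-0.13, 0.85, 0.59, 1.71, -1.28, 1.61, 1.05] F [ 0.4 -0.9 -0.4] open 0.999 grip 0.0
pre [-0.8  0.6 -2.4] [-0.009  0.007  0.007] rows 0.08762919945867939
grasp [  0.    1.6 117.6] [-0.009  0.007  0.007] rows 2.3516058985903827
```

View pics/pre.png

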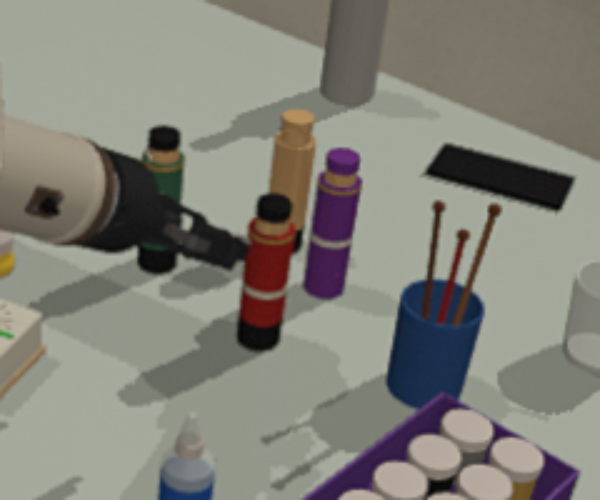

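The open gripper (crop ~(200,230)) points at the red figure (265,290), and nothing is in the way. Advancing to close.

Emit:
step_arm(
  commands="0 0 30 -0.005 0.004 0.004 85; 0 1 60 -0.009 0.007 0.007 85; 0 1 90 -0.009 0.007 0.007 85; 0 2 110 -0.009 0.007 0.007 85; 0 2 118 -0.009 0.007 0.007 85; 0 2 118 -0.009 0.007 0.007 85",
)

```text
time_s: 8.15
eef_pos: [0.6128, 0.175, 0.1124]
ee_rot: [-0.342, 0.618, 0.618, 0.345]
force: [-0.2, -0.3, 0.2]
opening: 0.995
grasp_force: 0.0
```

Emit:
step_arm(
  commands="0 0 0 0 0 0 30; 0 0 0 0 0 0 30; 0 0 0 0 0 0 30; 0 0 0 0 0 0 30; 0 0 0 0 0 0 30; 0 0 0 0 0 0 30; 0 0 0 0 0 0 30; 0 0 0 0 0 0 30",
  newtons=45,
)

```text
time_s: 8.95
eef_pos: [0.6125, 0.1735, 0.1111]
ee_rot: [-0.343, 0.619, 0.617, 0.345]
force: [-2.4, -2.4, 6.1]
opening: 0.474
grasp_force: 45.6
```

```bash
python3 - <<'E'
from r import *
p,r=st(); rel(G-.006*ZP,RP,'grasp'); rel(p+[0,0,.1],r,'up')
E
```

```text
t 8.95 p [0.6125 0.1735 0.1111] q [-0.18, 0.88, 0.43, 1.77, -1.38, 1.42, 1.07] F [-2.4 -2.4  6.1] open 0.474 grip 45.6
grasp [-1. -2.  2.] [ 0.004 -0.003 -0.   ] rows 0.060582884409561236
up [ 85.    0.2 -52.7] [0. 0. 0.] rows 2.0000000000000004
```

Emit:
step_arm(
  commands="17 0 -11 0 0 0 30; 34 0 -21 0 0 0 30; 51 0 -32 0 0 0 30; 68 0 -42 0 0 0 30; 85 0 -53 0 0 0 30; 102 0 -64 0 0 0 30; 119 0 -74 0 0 0 30; 136 0 -84 0 0 0 30; 136 0 -84 0 0 0 30",
)

```text
time_s: 9.85
eef_pos: [0.6131, 0.1741, 0.2723]
ee_rot: [-0.341, 0.618, 0.618, 0.346]
force: [-0.2, 0.4, -2.7]
opening: 0.473
grasp_force: 45.6
```

```bash
cat >> r.py <<'E'
bx=X*np.cos(.4363)+np.array([0,0,np.sin(.4363)]); bz=-X*np.sin(.4363)+np.array([0,0,np.cos(.4363)])
RB=pose(H,97)
def tcp(x,z,gx=.108): # bed coords of foot centre -> TCP
    return BO+bx*(gx+x)+bz*z-.006*RB.apply([0,0,1])
E
python3 - <<'E'
from r import *
p,r=st(); rel([.6,.0,.3],pose(90,90),'vert'); print(tcp(.005,.08),tcp(0,0))
E
```

```text
t 9.85 p [0.6131 0.1741 0.2723] q [-0.24, 0.63, 0.51, 1.76, -1.27, 1.5, 0.82] F [-0.2  0.4 -2.7] open 0.473 grip 45.6
vert [ -68.4  -12.4 -162.5] [ 7.000e-03 -1.014e+00 -1.000e-03] rows 6.7626744754924
[ 0.5035951  -0.17886821  0.17621355] [ 0.51254449 -0.20674228  0.10159489]
```

Emit:
step_arm(
  commands="-9 -2 -20 0 -0.14 0 30; -18 -4 -41 0 -0.28 0 30; -27 -5 -62 0 -0.42 0 30; -36 -7 -82 0 -0.56 0 30; -45 -9 -103 0 -0.7 0 30; -54 -10 -123 0 -0.84 0 30; -63 -12 -144 0 -0.98 0 30; -68 -12 -162 0.007 -1.01 0 30; -68 -12 -162 0.007 -1.01 0 30",
)

```text
time_s: 10.75
eef_pos: [0.5992, -0.0003, 0.2976]
ee_rot: [-0.004, 0.707, 0.707, -0.0]
force: [0.0, -0.2, -3.3]
opening: 0.477
grasp_force: 46.1
```

Emit:
step_arm(
  commands="0 0 0 0 0 0.14 30; 0 0 0 0 0 0.28 30; 0 0 0 0 0 0.42 30; 0 0 0 0 0 0.56 30; 0 0 0 0 0 0.7 30; 0 0 0 0 0 0.84 30; 0 0 0 0 0 0.98 30; 0 0 0 0 0 1.12 30; 0 0 0 0 0 1.26 30; 0 0 0 0 0 1.4 30",
)

```text
time_s: 11.75
eef_pos: [0.5993, -0.0002, 0.297]
ee_rot: [-0.004, 0.997, 0.081, -0.002]
force: [-0.6, -0.3, -1.3]
opening: 0.476
grasp_force: 46.0
```

```bash
python3 - <<'E'
from r import *
p,r=st(); rel([.51,-.17,.3],pose(H,90),'vert');rel([.51,-.17,.28],RB,'bed high')
E
```

```text
t 11.75 p [ 5.993e-01 -2.000e-04  2.970e-01] q [-0.87, 0.63, 1.24, 1.67, -0.62, 1.3, -0.92] F [-0.6 -0.3 -1.3] open 0.476 grip 46.0
vert [-115.6  153.    -3.9] [-0.004  0.01   1.423] rows 9.484347091807773
bed high [-115.5  153.2   16.1] [ 0.082 -0.091  1.421] rows 9.507741974191912
```

Emit:
step_arm(
  commands="-11 15 0 0 0 0.14 30; -23 30 0 0 0 0.28 30; -34 46 0 0 0 0.42 30; -46 61 0 0 0 0.56 30; -58 76 0 0 0 0.7 30; -69 92 0 0 0 0.84 30; -81 107 0 0 0 0.98 30; -92 122 0 0 0 1.12 30; -104 138 0 0.04 -0.04 1.27 30; -115 153 10 0.08 -0.09 1.42 30",
)

```text
time_s: 12.75
eef_pos: [0.5122, -0.1707, 0.2876]
ee_rot: [-0.034, 0.813, -0.579, -0.045]
force: [-0.1, 0.0, -2.7]
opening: 0.476
grasp_force: 46.2
```

```bash
python3 - <<'E'
from r import *
p,r=st(); rel(tcp(.005,.06),RB,'above bed')
E
```

```text
t 12.75 p [ 0.5122 -0.1707  0.2876] q [-0.63, 0.76, 1.47, 1.78, -0.8, 1.46, -1.78] F [-0.1  0.  -2.7] open 0.476 grip 46.2
above bed [ 27.7  11.5 127.2] [-0.001 -0.01   0.023] rows 2.6130916510403837
```

Emit:
step_arm(
  commands="7 3 32 0 0 0.01 30; 14 6 64 0 -0.01 0.02 30; 21 9 96 0 -0.01 0.023 30; 28 11 118 0 -0.01 0.023 30; 28 11 127 0 -0.01 0.023 30; 28 11 127 0 -0.01 0.023 30; 28 11 127 0 -0.01 0.023 30",
)

```text
time_s: 13.45
eef_pos: [0.5068, -0.1869, 0.1589]
ee_rot: [-0.034, 0.808, -0.586, -0.048]
force: [0.4, 0.3, -2.4]
opening: 0.478
grasp_force: 46.0
```

```bash
python3 - <<'E'
from r import *
import pickle
p,r=st(); rel(tcp(.005,.06),RB,'above bed');rel(tcp(.003,.012),RB,'near')
o=[]
for n,(x0,x1,y0,y1) in (('scene',(200,340,160,320)),('top',(290,450,215,355))):
    d=grab(n);pickle.dump(d,open(n+'1.pkl','wb'));o.append(cv2.resize(d['img'][y0:y1,x0:x1,::-1],(400,400),interpolation=3))
cv2.imwrite('pics/ab.png',np.hstack(o))
E
```

```text
t 13.45 p [ 0.5068 -0.1869  0.1589] q [-0.51, 0.88, 1.3, 1.89, -0.95, 1.28, -1.67] F [ 0.4  0.3 -2.4] open 0.478 grip 46.0
above bed [-0.1  0.6  0.9] [ 0.002 -0.003  0.005] rows 0.041713748460016555
near [23.5  0.6 42.7] [ 0.002 -0.003  0.005] rows 0.9756475984970185
```

View pics/ab.png

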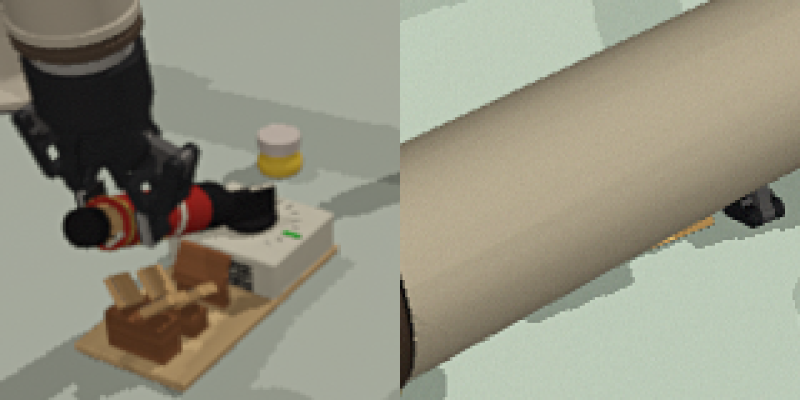

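The scene crop shows the hat on the left (90,230) toward the raised end, and the boots on the right (250,210) toward the timer box. The arm hides the top view. I'll measure the held figure's axis and foot from scene depth.

```bash
cat > cyl.py <<'E'
from r import *
import pickle,sys
from scipy.optimize import least_squares
def cyl(d,box,x0=0,z0=0.06):
    a0,a1,b0,b1=box; vv,uu=np.mgrid[b0:b1,a0:a1];u=uu.ravel();v=vv.ravel()
    Hh,s,V=[c[v,u] for c in cv2.split(cv2.cvtColor(d['img'],cv2.COLOR_RGB2HSV))]
    P=pts(d,u,v); m=((Hh<8)|(Hh>172))&(s>140)&(V>70)&(P[:,2]>.05); P=P[m]
    B=np.c_[bx,np.cross(bz,bx),bz]; Q=(P-BO)@B   # bed coords
    Q=Q[(Q[:,0]>.01)&(Q[:,0]<.15)&(abs(Q[:,1])<.05)]
    f=lambda c:np.hypot(Q[:,1]-c[0]-c[1]*(Q[:,0]-.07),Q[:,2]-c[2]-c[3]*(Q[:,0]-.07))-.021
    r=least_squares(f,[0,0,z0,0],loss='soft_l1',f_scale=.001)
    print(len(Q),'y,z at x=70mm:',np.round(r.x[[0,2]]*1000,1),'slopes y,z',np.round(r.x[[1,3]],3),'res',np.abs(r.fun).mean()*1000,'red x span',np.percentile(Q[:,0],[1,99]))
if __name__=='__main__':
    cyl(pickle.load(open('scene1.pkl','rb')),(200,340,160,320))
E
python3 cyl.py
```

```text
247 y,z at x=70mm: [ 0.8 54.1] slopes y,z [-0.036 -0.011] res 1.4544972403343812 red x span [0.03796404 0.13940334]
```

Emit:
step_arm(
  commands="6 0 11 0 0 0 30; 12 0 21 0 0 0.003 30; 18 0 32 0 0 0.005 30; 23 0 40 0 -0.003 0.005 30; 23 0 42 0 -0.003 0.005 30; 23 0 42 0 -0.003 0.005 30",
)

```text
time_s: 14.15
eef_pos: [0.5114, -0.2035, 0.1133]
ee_rot: [-0.034, 0.807, -0.588, -0.051]
force: [0.4, -0.4, -2.1]
opening: 0.477
grasp_force: 46.2
```

```bash
python3 - <<'E'
from r import *
import pickle
from cyl import cyl
p,r=st();  rel(tcp(.003,.012),RB,'near');rel(tcp(.003,0),RB,'seat'); print('bx,bz in tool',r.inv().apply(bx),r.inv().apply(bz))
d=grab('scene');cyl(d,(200,340,160,320),z0=.01)
o=d['img'][200:320,210:340,::-1];cv2.imwrite('pics/n.png',cv2.resize(o,(650,600),interpolation=3))
E
```

```text
t 14.15 p [ 0.5114 -0.2035  0.1133] q [-0.43, 0.94, 1.22, 1.88, -1.01, 1.23, -1.63] F [ 0.4 -0.4 -2.1] open 0.477 grip 46.2
near [ 1.  -0.1 -0.6] [ 0.004  0.    -0.   ] rows 0.026873139455874037
seat [ 7.4 -0.1  9.6] [ 0.004  0.    -0.   ] rows 0.24180941193865726
bx,bz in tool [ 0.84783689  0.00208946 -0.53025299] [-0.53025711  0.00342012 -0.84783   ]
235 y,z at x=70mm: [0.  5.5] slopes y,z [-0.04  -0.019] res 1.4616159150895314 red x span [0.03294859 0.13989157]
```

View pics/n.png

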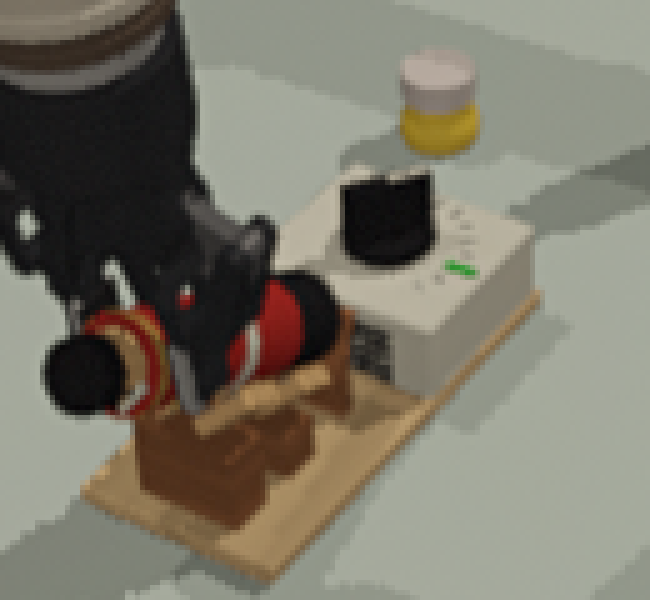

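The figure is over both V supports, with the boots (320,310) just in front of the stop (345,350). I'll lower it slowly and watch the force.

Emit:
step_arm(
  commands="0.8 0 1.3 0 0 0 30; 1.6 0 2.5 0 0 0 30; 2.4 0 3.8 0 0 0 30; 2.7 0 4.2 0 0 0 30; 2.7 0 4.2 0 0 0 30",
)

```text
time_s: 14.7
eef_pos: [0.5125, -0.2053, 0.1094]
ee_rot: [-0.035, 0.807, -0.588, -0.05]
force: [0.1, -0.2, -2.6]
opening: 0.473
grasp_force: 46.1
```

```bash
cat > chk.py <<'E'
from r import *
p,r=st(); F=np.array(get_state()['force']); B=np.c_[bx,np.cross(bz,bx),bz]
print('F bed',np.round(F@B,1),'foot est',np.round((p+.006*RB.apply([0,0,1])-BO)@B*1000-[108,0,0],1))
E
python3 chk.py
```

```text
t 14.7 p [ 0.5125 -0.2053  0.1094] q [-0.43, 0.95, 1.22, 1.88, -1.02, 1.23, -1.62] F [ 0.1 -0.2 -2.6] open 0.473 grip 46.1
F bed [-0.9  0.  -2.5] foot est [2.  0.4 7.7]
```

Emit:
step_arm(
  commands="0.8 0 1.3 0 0 0 30; 1.3 0 2.1 0 0 0 30; 1.3 0 2.1 0 0 0 30",
)

```text
time_s: 15.0
eef_pos: [0.5124, -0.2061, 0.1076]
ee_rot: [-0.035, 0.807, -0.588, -0.051]
force: [-3.0, 1.4, 5.6]
opening: 0.477
grasp_force: 46.7
```

Emit:
step_arm(
  commands="0.8 0 1.3 0 0 0 30; 1.3 0 2.1 0 0 0 30; 1.3 0 2.1 0 0 0 30",
)

```text
time_s: 15.3
eef_pos: [0.5124, -0.2073, 0.1059]
ee_rot: [-0.035, 0.807, -0.588, -0.051]
force: [-4.8, 2.3, 8.7]
opening: 0.474
grasp_force: 45.5
```

```bash
python3 chk.py
```

```text
t 15.3 p [ 0.5124 -0.2073  0.1059] q [-0.42, 0.95, 1.21, 1.88, -1.02, 1.23, -1.62] F [-4.8  2.3  8.7] open 0.474 grip 45.5
F bed [ 0.4 -3.9  9.4] foot est [ 2.2 -0.3  3.8]
```

Emit:
step_arm(
  commands="-0.5 1 -0.8 0 0 0 30; -0.5 1.5 -0.8 0 0 0 30; -0.5 1.5 -0.8 0 0 0 30",
)

```text
time_s: 15.6
eef_pos: [0.512, -0.2071, 0.1061]
ee_rot: [-0.035, 0.807, -0.588, -0.05]
force: [1.1, 2.3, 5.0]
opening: 0.475
grasp_force: 45.4
```

```bash
python3 chk.py
```

```text
t 15.6 p [ 0.512  -0.2071  0.1061] q [-0.42, 0.95, 1.21, 1.88, -1.02, 1.23, -1.62] F [1.1 2.3 5. ] open 0.475 grip 45.4
F bed [0.4 1.7 5.3] foot est [ 2.1 -0.7  4. ]
```

Contact is on both walls. Now I'll slide it down along the bed to the stop.

Emit:
step_arm(
  commands="-0.8 0 0.5 0 0 0 30; -1.7 0 1.1 0 0 0 30; -1.7 0 1.1 0 0 0 30",
)

```text
time_s: 15.9
eef_pos: [0.5119, -0.207, 0.1061]
ee_rot: [-0.034, 0.807, -0.588, -0.049]
force: [0.4, -0.2, 8.1]
opening: 0.475
grasp_force: 45.9
```

```bash
python3 chk.py
```

```text
t 15.9 p [ 0.5119 -0.207   0.1061] q [-0.42, 0.95, 1.21, 1.88, -1.03, 1.22, -1.62] F [ 0.4 -0.2  8.1] open 0.475 grip 45.9
F bed [3.8 0.3 7.2] foot est [ 2.  -0.7  4. ]
```

Emit:
step_arm(
  commands="-0.8 0 0.5 0 0 0 30; -1.3 0 0.8 0 0 0 30; -1.3 0 0.8 0 0 0 30",
)

```text
time_s: 16.2
eef_pos: [0.5118, -0.2069, 0.106]
ee_rot: [-0.034, 0.807, -0.588, -0.047]
force: [-0.7, -2.8, 11.3]
opening: 0.477
grasp_force: 46.1
```

```bash
python3 chk.py; python3 - <<'E'
from cyl import *
d=grab('scene');cyl(d,(200,340,160,320),z0=.01)
o=d['img'][200:320,210:340,::-1];cv2.imwrite('pics/n2.png',cv2.resize(o,(650,600),interpolation=3))
E
```

```text
t 16.2 p [ 0.5118 -0.2069  0.106 ] q [-0.42, 0.95, 1.21, 1.89, -1.03, 1.22, -1.62] F [-0.7 -2.8 11.3] open 0.477 grip 46.1
F bed [ 7.  -1.6  9.2] foot est [ 1.8 -0.7  4.1]
226 y,z at x=70mm: [-1.2 -1.1] slopes y,z [-0.024 -0.045] res 1.7867738732007925 red x span [0.03561636 0.13942896]
```

View pics/n2.png

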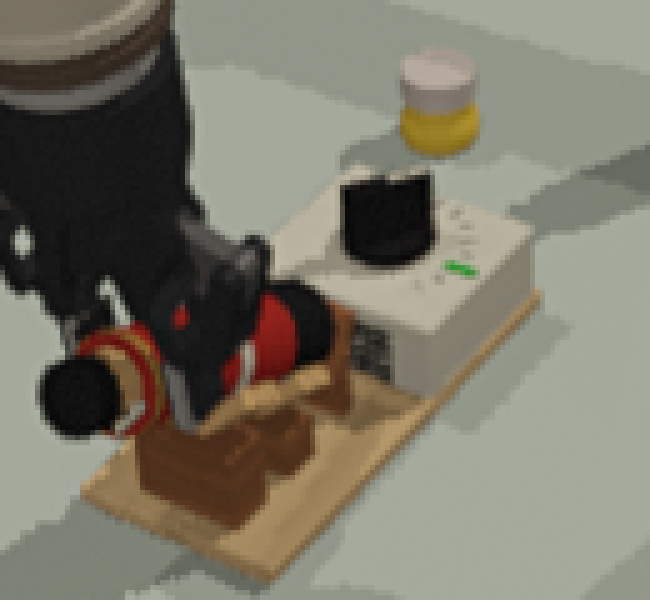

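Pressing on the overhang may tip the boots up, so I'll ease the downward load and push on toward the stop.

Emit:
step_arm(
  commands="-0.5 0 -0.8 0 0 0 30; -0.8 0 -1.3 0 0 0 30; -0.8 0 -1.3 0 0 0 30",
)

```text
time_s: 16.55
eef_pos: [0.5107, -0.2037, 0.1053]
ee_rot: [-0.035, 0.807, -0.588, -0.05]
force: [2.1, -1.9, 1.0]
opening: 0.479
grasp_force: 45.4
```

```bash
python3 chk.py
```

```text
t 16.55 p [ 0.5107 -0.2037  0.1053] q [-0.43, 0.95, 1.21, 1.89, -1.03, 1.22, -1.62] F [ 2.1 -1.9  1. ] open 0.479 grip 45.4
F bed [ 2.7  1.4 -0.1] foot est [-1.5 -0.9  4.8]
```

Emit:
step_arm(
  commands="-0.8 0 0.5 0 0 0 30; -1.7 0 1.1 0 0 0 30; -1.7 0 1.1 0 0 0 30",
)

```text
time_s: 16.85
eef_pos: [0.5106, -0.2036, 0.1053]
ee_rot: [-0.034, 0.807, -0.588, -0.048]
force: [2.5, -4.9, 2.4]
opening: 0.481
grasp_force: 45.7
```

```bash
python3 chk.py
```

```text
t 16.85 p [ 0.5106 -0.2036  0.1053] q [-0.43, 0.95, 1.21, 1.89, -1.03, 1.22, -1.62] F [ 2.5 -4.9  2.4] open 0.481 grip 45.7
F bed [ 6.   0.8 -0.1] foot est [-1.7 -0.9  4.9]
```

It slid 3.3 mm and is now firm against the stop, with the supports carrying its weight. Releasing.

Emit:
step_arm(
  commands="0 0 0 0 0 0 50; 0 0 0 0 0 0 60; 0 0 0 0 0 0 70; 0 0 0 0 0 0 80; 0 0 0 0 0 0 85; 0 0 0 0 0 0 85; 0 0 0 0 0 0 85",
)

```text
time_s: 17.55
eef_pos: [0.5098, -0.2019, 0.1047]
ee_rot: [-0.035, 0.807, -0.588, -0.05]
force: [-0.4, -0.4, 0.1]
opening: 0.999
grasp_force: 0.0
```

Emit:
step_arm(
  commands="0 0 -20 0 0 0 85; 0 0 -45 0 0 0 85; 0 0 -80 0 0 0 85; 0 0 -120 0 0 0 85; 0 0 -150 0 0 0 85; 0 0 -150 0 0 0 85",
)

```text
time_s: 18.15
eef_pos: [0.5171, -0.222, 0.2593]
ee_rot: [-0.035, 0.807, -0.588, -0.046]
force: [0.2, 0.0, -1.0]
opening: 0.995
grasp_force: 0.0
```

```bash
python3 chk.py; python3 - <<'E'
from cyl import *
d=grab('scene');cyl(d,(200,340,160,320),z0=0.0)
o=[d['img'][200:320,210:340,::-1]]
d=grab('top'); pickle.dump(d,open('top2.pkl','wb')); o.append(d['img'][235:335,295:425,::-1])
cv2.imwrite('pics/rel.png',np.hstack([cv2.resize(i,(400,400),interpolation=3) for i in o]))
E
```

```text
t 18.15 p [ 0.5171 -0.222   0.2593] q [-0.48, 0.8, 1.4, 1.75, -0.84, 1.44, -1.73] F [ 0.2  0.  -1. ] open 0.995 grip 0.0
F bed [-0.4  0.2 -0.9] foot est [ 81.1  -0.3 136.2]
504 y,z at x=70mm: [-0.8 -1.1] slopes y,z [-0.016 -0.023] res 0.9360060868770071 red x span [0.03161573 0.12853877]
```

View pics/rel.png

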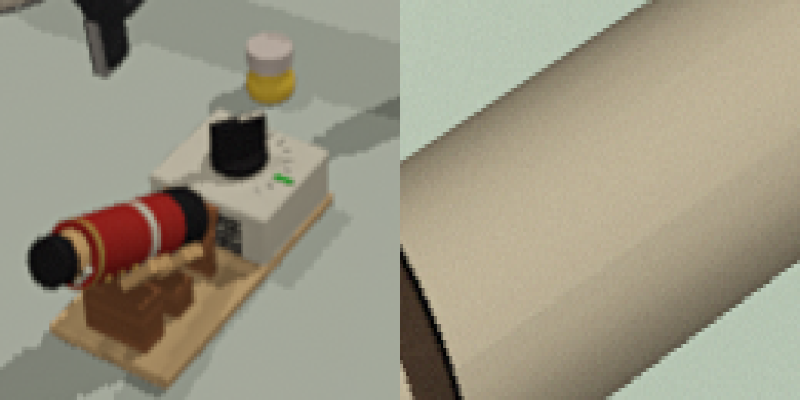

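The scene view shows the figure lying in both supports, boots against the stop (205,230) and hat at the raised end (55,260). Next is the knob, so I'll measure the pointer and bar angle.

```bash
cat > knob.py <<'E'
from r import *
import pickle
def knob(d):
    im=d['img'].astype(int); K=np.zeros(im.shape[:2],np.uint8); x0,x1,y0,y1=315,360,270,318
    K[y0:y1,x0:x1]=(im.max(2)<60)[y0:y1,x0:x1]
    K=cv2.morphologyEx(K,cv2.MORPH_OPEN,np.ones((3,3)))
    c=max(cv2.findContours(K,0,1)[0],key=cv2.contourArea);h=cv2.convexHull(c);M=np.zeros_like(K);cv2.drawContours(M,[h],0,1,-1)
    M=cv2.erode(M,np.ones((3,3)))
    (u0,v0),rad=cv2.minEnclosingCircle(c)
    w=(M>0)&(im.min(2)>100);v,u=np.nonzero(w)
    Q=plane(d,u,v,.085)[:,:2]; C=np.array([.461,-.0462]); m=Q.mean(0)
    ev,V=np.linalg.eigh(np.cov((Q-m).T)); a=V[:,1]; a=a*np.sign(a@(m-C))
    ang=lambda t:(np.degrees(np.arctan2(-X[1],-X[0]))-np.degrees(np.arctan2(t[1],t[0])))%360
    print('circle',u0,v0,rad,plane(d,u0,v0,.065)[:2],'n',len(u),'stripe mean',m,'axis dir deg world',np.degrees(np.arctan2(a[1],a[0])),'timer from axis',np.radians(ang(a)),'from centre',np.radians(ang(m-C)))
if __name__=='__main__':
    knob(pickle.load(open('top0.pkl','rb')))
E
python3 knob.py
```

```text
circle 335.5 294.25 10.359274864196777 [ 0.46034016 -0.044954  ] n 16 stripe mean [ 0.46384763 -0.03723568] axis dir deg world 71.4875731405723 timer from axis 0.6337714080866378 from centre 0.6182502676574035
```

```bash
python3 - <<'E'
from r import *
st(); rel([.4605,-.0455,.25],pose(H,90),'vert'); rel([.4605,-.0455,.25],pose(68,90),'yaw')
E
```

```text
t 18.25 p [ 0.516  -0.2197  0.2551] q [-0.48, 0.8, 1.39, 1.75, -0.84, 1.43, -1.72] F [ 0.2  0.4 -1.3] open 0.998 grip 0.0
vert [-180.9   -0.5   27.1] [0.001 0.121 0.001] rows 3.65875736216239
yaw [-180.9   -0.5   27.1] [-0.148  0.055 -2.443] rows 16.317988511059532
```

Emit:
step_arm(
  commands="-40 0 0 0 0.06 0 40; -80 0 5 0 0.12 0 40; -120 0 10 0 0.12 0 40; -160 0 20 0 0.12 0 40; -181 0 27 0 0.12 0 40; -181 0 27 0 0.12 0 40",
)

```text
time_s: 18.85
eef_pos: [0.4579, -0.0409, 0.2471]
ee_rot: [0.001, 0.81, -0.586, -0.004]
force: [-1.1, -0.4, 0.7]
opening: 0.471
grasp_force: 0.0
```

Emit:
step_arm(
  commands="0 0 0 0 0 -0.14 40; 0 0 0 0 0 -0.28 40; 0 0 0 0 0 -0.42 40; 0 0 0 0 0 -0.56 40; 0 0 0 0 0 -0.7 40; 0 0 0 0 0 -0.84 40; 0 0 0 0 0 -0.98 40; 0 0 0 0 0 -1.12 40; 0 0 0 0 0 -1.26 40; 0 0 0 0 0 -1.4 40",
)

```text
time_s: 19.85
eef_pos: [0.4593, -0.0463, 0.2486]
ee_rot: [-0.0, 0.997, 0.073, -0.002]
force: [0.4, 0.1, -0.9]
opening: 0.472
grasp_force: 0.0
```

Emit:
step_arm(
  commands="0 0 0 0 0 -0.14 40; 0 0 0 0 0 -0.28 40; 0 0 0 0 0 -0.42 40; 0 0 0 0 0 -0.56 40; 0 0 0 0 0 -0.7 40; 0 0 0 0 0 -0.84 40; 0 0 0 0 0 -0.98 40; 0 0 0 0 0 -1.04 40; 0 0 0 0 0 -1.04 40",
)

```text
time_s: 20.75
eef_pos: [0.4593, -0.0463, 0.2485]
ee_rot: [-0.002, 0.831, 0.556, -0.002]
force: [-0.5, 0.2, -0.1]
opening: 0.47
grasp_force: 0.0
```

```bash
python3 - <<'E'
from r import *
st(); rel([.4605,-.0455,.12],pose(68,90),'over'); rel([.4605,-.0455,.089],pose(68,90),'grip')
E
```

```text
t 20.75 p [ 0.4593 -0.0463  0.2485] q [-0.82, 0.21, 0.98, 2.05, -0.21, 0.99, -0.13] F [-0.5  0.2 -0.1] open 0.47 grip 0.0
over [  1.3   1.3 128.5] [-0.004  0.001 -0.007] rows 2.5708203816031867
grip [  1.3   1.4 159.5] [-0.004  0.001 -0.007] rows 3.190790452524132
```

Emit:
step_arm(
  commands="1 1 40 -0.004 0 -0.007 40; 1 1 80 -0.004 0 -0.007 40; 1 1 115 -0.004 0 -0.007 40; 1 1 130 -0.004 0 -0.007 40; 1 1 140 -0.004 0 -0.007 40; 1 1 150 -0.004 0 -0.007 40; 1 1 159 -0.004 0 -0.007 40; 1 1 159 -0.004 0 -0.007 40",
)

```text
time_s: 21.55
eef_pos: [0.4603, -0.0444, 0.0893]
ee_rot: [0.0, 0.829, 0.56, -0.0]
force: [0.3, 0.4, -0.2]
opening: 0.468
grasp_force: 0.0
```

Emit:
step_arm(
  commands="0 0 0 0 0 0 25; 0 0 0 0 0 0 15; 0 0 0 0 0 0 5; 0 0 0 0 0 0 5; 0 0 0 0 0 0 5; 0 0 0 0 0 0 5",
  newtons=25,
)

```text
time_s: 22.15
eef_pos: [0.4605, -0.0439, 0.0905]
ee_rot: [-0.0, 0.829, 0.56, 0.0]
force: [-1.9, 0.8, 6.2]
opening: 0.122
grasp_force: 26.1
```

```bash
python3 - <<'E'
from r import *
p,r=st(); x=r.apply([1,0,0]);h=np.degrees(np.arctan2(x[1],x[0]));print('heading',h,'to 1.6:',np.radians(h-(180+H-np.degrees(1.6)))); print(get_state()['torque'])
E
```

```text
t 22.15 p [ 0.4605 -0.0439  0.0905] q [-0.58, 0.5, 0.75, 2.16, -0.56, 0.67, 0.17] F [-1.9  0.8  6.2] open 0.122 grip 26.1
heading 68.08734209502025 to 1.6: 0.9068833648399501
[ 1.51156106e-01  5.29109741e-01 -9.05371483e-05]
```

The bar is gripped: the opening is about 10.4 mm against an 11 mm bar. Turning clockwise 0.907 rad.

Emit:
step_arm(
  commands="0 0 -1 0 0 0.1 5; 0 0 -1 0 0 0.2 5; 0 0 -1 0 0 0.3 5; 0 0 -1 0 0 0.4 5; 0 0 -1 0 0 0.5 5; 0 0 -1 0 0 0.6 5; 0 0 -1 0 0 0.7 5; 0 0 -1 0 0 0.8 5; 0 0 -1 0 0 0.907 5; 0 0 -1 0 0 0.907 5",
  newtons=35,
)

```text
time_s: 23.15
eef_pos: [0.461, -0.0446, 0.0907]
ee_rot: [0.001, 0.99, 0.14, 0.001]
force: [3.1, -1.5, -11.8]
opening: 0.115
grasp_force: 35.5
```

Emit:
step_arm(
  commands="0 0 0 0 0 0 5; 0 0 0 0 0 0 5",
)

```text
time_s: 23.35
eef_pos: [0.461, -0.0446, 0.0907]
ee_rot: [0.001, 0.99, 0.141, 0.001]
force: [4.4, -1.9, -14.7]
opening: 0.119
grasp_force: 35.0
```

```bash
python3 - <<'E'
from r import *
p,r=st(); x=r.apply([1,0,0]);h=np.degrees(np.arctan2(x[1],x[0]));print('heading',h,'to 1.6:',np.radians(h-(180+H-np.degrees(1.6)))); print(get_state()['torque'])
E
```

```text
t 23.35 p [ 0.461  -0.0446  0.0907] q [-0.74, 0.61, 0.97, 2.17, -0.76, 0.75, -0.55] F [  4.4  -1.9 -14.7] open 0.119 grip 35.0
heading 16.24064495045119 to 1.6: 0.0019877933828776517
[-0.53971718 -1.07371988  0.00355068]
```

Opening, retreating straight up and to the side, then verifying in the images.

Emit:
step_arm(
  commands="0 0 0 0 0 0 20; 0 0 0 0 0 0 40; 0 0 0 0 0 0 40; 0 0 0 0 0 0 40; 0 0 -30 0 0 0 40; 0 0 -70 0 0 0 40; 0 0 -110 0 0 0 40; 0 0 -160 0 0 0 40; 0 0 -200 0 0 0 40",
)

```text
time_s: 24.25
eef_pos: [0.4604, -0.045, 0.293]
ee_rot: [-0.0, 0.99, 0.14, 0.0]
force: [1.2, 1.1, 0.6]
opening: 0.471
grasp_force: 0.0
```

Emit:
step_arm(
  commands="0 -50 0 0 0 0 40; 0 -100 0 0 0 0 40; 0 -150 0 0 0 0 40; 0 -200 0 0 0 0 40; 0 -250 0 0 0 0 40; 0 -250 0 0 0 0 40",
)

```text
time_s: 24.85
eef_pos: [0.3885, 0.2024, 0.2906]
ee_rot: [-0.001, 0.989, 0.145, -0.0]
force: [0.4, -0.1, -0.2]
opening: 0.475
grasp_force: 0.0
```

```bash
python3 - <<'E'
from cyl import *
from knob import knob
st()
d=grab('scene');cyl(d,(200,340,160,320),z0=0.0); o=[d['img'][200:320,210:340,::-1]]
d=grab('top'); o.append(d['img'][235:335,295:425,::-1])
cv2.imwrite('pics/fin.png',np.hstack([cv2.resize(i,(400,400),interpolation=3) for i in o]))
try: knob(d)
except Exception as e: print(e)
E
```

```text
t 24.85 p [0.3885 0.2024 0.2906] q [-1.88, 0.19, 1.49, 2.05, -0.21, 1.08, -1.57] F [ 0.4 -0.1 -0.2] open 0.475 grip 0.0
502 y,z at x=70mm: [-0.8 -1. ] slopes y,z [-0.018 -0.025] res 0.9388218024858596 red x span [0.03157871 0.12907614]
circle 335.4233703613281 294.2854309082031 10.352142333984375 [ 0.46027156 -0.04479605] n 14 stripe mean [ 0.46837069 -0.04237376] axis dir deg world 21.392835685931217 timer from axis 1.5080895145922482 from centre 1.4026418020112235
```

View pics/fin.png

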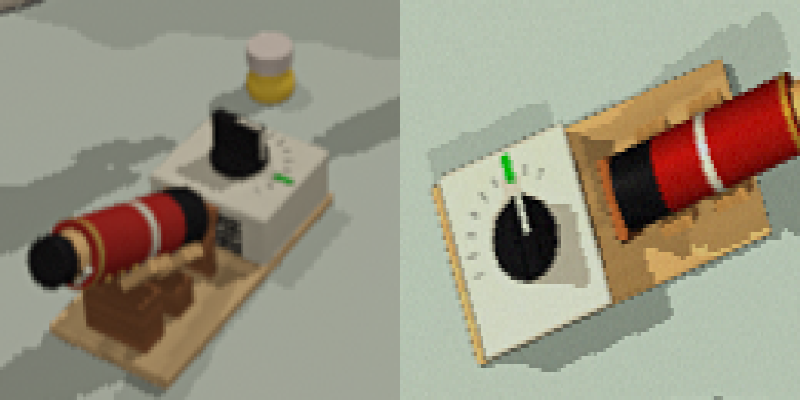

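The final view shows the pointer stripe (518,197)-(527,235) aimed at the green mark (508,170). In true pixel scale it is about 17.1° left of up, where 17.3° is expected. The figure is seated with its boots at the stop (615,200), and the gripper is clear.

```bash
python3 -c "
from rig import *
print(close_job())"
```

```text
the job is handed in; nothing more can be done
None
```

The red figure lies in both V supports with its boots against the stop and its hat at the raised end, the timer pointer is on the green mark, nothing else was touched, and the job was handed in at about 25 s.

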